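Clamp a freshly moulded specimen in the spring-return fixture and hold it

ROBOT

A 6-joint arm with a two-finger parallel gripper is mounted at the origin on a cart in front of the work surface, level with it; the furniture and walls round the work are solid. World frame = base frame: x ahead of the robot, y to its left, z up, the work surface at z = 0. Lengths are in m, angles in degrees, forces in N, time in s.
With the tool pointing down it reaches from about 0.4 to 0.825 m from the base axis. Payload 7 kg.
Tool frame: the origin (TCP) lies between the finger pads; the fingertips stand ctrl.nose_length ahead of it and the grasp point (between the pads) lies 2 mm behind it (ctrl.nose_length is the distance from the TCP to the fingertips, in m); z points along the fingers, y is the line along which they close (so a half turn about z gives the same grasp; the last joint's range is limited). The gripper opens to 88 mm and grips with 3 to 60 N. Pads are 19 mm wide; open, the fingers measure 130 mm over their backs; the gripper's body (78 mm by 193 mm) begins 47 mm behind the grasp point.
Start: joints at [-60.499, 20.546, 0.682, 0, -70.136, -16.507], TCP at [0.152, -0.658, 0.244] pointing down, gripper open.
Joint ranges: [-176.03, 176.03], [-82.01, 121.73], [-58.28, 71.71], [-173.87, 95.51], [-174.79, -0.11], [-173.66, 173.66]. Speed limits (degrees/s): [136.94, 136.94, 172.46, 180, 180, 180].

INTERFACE

Orientations are given as [roll, pitch, yaw] about the fixed x, y, z axes, in that order (R = Rz(yaw) Ry(pitch) Rx(roll)).
In Python, from plant import ctrl gives the robot as it stands.
- The arm moves only by the tool apply_moves, never from a script. Its argument "commands" is a list of rows, each a list of 3 entries, a list of its own where there are three numbers: the shift along the world's x, y, z in cm, then the turn about the world's z in rad, then the closure, from 0 (fully open) to 1 (shut). In form: [[[x, y, z], turn, jaw], ...]. A call has 1 to 20 rows; each row is the pose to reach, as a shift and turn from the pose commanded when the call began; what a row does not reach only later rows make up. A row lasts 1/12 s, in which the tool goes at most 41.7 mm and 7.16 degrees, less where a joint would pass 70% of its speed; a pose out of reach is approached as far as the arm can. A call with a gripper value outside its range is refused whole. The fingers move at their own pace and stop on an object; the grip force is fixed at half the most. Time passes only in rows, so rows that repeat a pose let the fingers close. It gives the time, the measured TCP pose, the force, the opening and the grip force at its end, in the units of the state.
- ctrl.get_obs(): the state, without advancing time (a new reading comes with each control period).
- ctrl.snapshot(name): name is "scene" or "top" or "wrist"; returns a dict with "img" (480x640x3 uint8, red, green, blue), "fx", "fy", "cx", "cy" (pixels), "T" (4x4, takes a point from camera to world coordinates). Camera axes: x right, y up, looking along -z (the intrinsics and any distortion apply to the point x, -y, -z); pixel columns grow to the right and rows downward; lengths in m; the calibration is good to about 2 mm. A picture is of the moment at which its call begins. There is no depth.
- ctrl.close_job(): hands the job in; it is judged then, once.
Trained networks look in a picture, given as the dict that the camera call returned (one of the last four; its "shot" number tells which), for a name from the list of things; names that differ only in an ending like _2 or _b are one class to them, and where a whole thing is asked for, a point or a joint stands for the part that bears it (a point fixed in the world has none). Each returns a list of dicts, best first, with "score" (0 to 1); they miss things now and then, are a little off and sometimes report something else, mostly with a low value. They report only what shows in the picture. A call takes as long as a camera call. They do not tell look-alikes from the thing itself.
- ctrl.search_frame(picture, target): "at" ([column, row] in pixels, amid what is visible of it).
- ctrl.spot_point(picture, target): "at" ([column, row] in pixels: a listed point, or the origin of a listed thing).
The state is a dict: "clock": time; "joint_pos": joint angles; "qvel": joint speeds; "tau": joint torques, N m; "tool_pos": TCP position; "orientation": TCP orientation; "force": force on the tool from outside, world axes, zero at the start; "moment": the same for the moment, N m; "opening": finger opening in m; "gripper_force": force on a finger pad.
Only numpy, scipy, OpenCV 4.12 (cv2) and the standard library are available. Lean on these libraries where they do the work, as an engineer would, in place of code of your own. Each camera call takes 0.05 s, during which the arm holds its last target. There are 200 camera calls.

TASK

Lift the green specimen puck out of the open mould and stand it flat in the nest of the clamping fixture, between the two locating pins and the clamp tip, and let go of it. Then press the orange lever grip down until the handle lies level with its pointer in the green band, so that the puck is clamped against the pins, and finish while holding the lever down there: it springs back if released. Leave the black pucks, the bearing and the brass weight where they are.

Things in the scene. Friction and masses are not known exactly. Their poses are not given: they have to be found in the camera images.
- puck_center (a point): Centre of the green specimen puck (the loose workpiece): a plain upright cylinder, 30 mm in diameter, 20 mm tall, about 30 g; this point is half-way up. It starts in the mould cavity standing 12 mm proud of the rim; grasp that proud part across the diameter. z is its axis.
- mould_mouth (a point): Centre of the mouth of the open mould, a fixed round steel die 62 mm in diameter on an 84 x 70 mm foot; the rim is at this height, 20 mm above the bench. The cavity is 34 mm wide and 8 mm deep.
- nest (a point): Where the centre of the puck (half-way up) lies when clamped. Fixture axes: y from the handle towards the nest, x along the hinge (roughly towards the robot), z up. The top of the slab under it is 10 mm lower (16 mm above the bench). Set the puck about 5 mm to -y of this point; clamping slides it home. Nothing stands beside the nest along x: keep the fingers on the +x and -x sides of the puck.
- pivot (a point): Hinge axis of the lever on the fixture, 64 mm above the bench and 41 mm from the nest in -y; same axes. Its two cheeks, 74 mm tall over the bench, end 30 mm from the nest. On the other side of the nest point two upright 8 mm pins stand 19 mm from it, 37 degrees either side of +y, their tops 3 mm above it.
- press_level (a point): Fixed point on the fixture: where the top face of the orange grip lies, 145 mm from the pivot in -y and 73 mm above the bench, when the handle is exactly level (lever joint 0.50). Same axes as the nest. Pressing straight down over this point, the grip meets the tool first about 80 mm higher; the raised handle's end is 158 mm above the bench.
- grip_top (a point): Centre of the top face of the orange lever grip (24 mm wide, 66 mm long along the handle, 18 mm thick), 147 mm from the hinge; moves with the lever. A scale post (26 x 8 mm, 110 mm tall) stands 83 mm from the hinge in -y, on the -x side of the handle (away from the robot): white, then a 10 mm green band, then red below; a small black pointer on the handle moves along it.
- clamp_lever (a joint): Lever angle in rad: 0 up at rest (handle 0.5 rad above level), growing as the grip is pressed down; 0.50 is level, the green band reaches from 0.445 to 0.555, the stop is at 0.66. The spring pushes the grip up with about 3 N at rest and 9 N when level with a puck clamped.
- clamp_tip: Spring-loaded clamp tip under the lever hub, 11 mm in diameter, slippery white plastic face, yielding up to 10 mm. Lever up, it leaves 19 mm free between itself and a puck at the pins; it touches that puck at about lever 0.40 and presses it with about 5 to 11 N in the green band. Origin on the lever, 30 mm behind its face.
- puck: The same green puck; origin at the centre of its underside.
- black_puck_1: Black specimen puck, 30 mm in diameter, 16 mm tall; a bystander. Origin at its underside.
- black_puck_2: Black specimen puck, 30 mm in diameter, 18 mm tall; a bystander. Origin at its underside.
- ball_bearing: Ball bearing, 35 mm in diameter, 11 mm tall, lying flat; a bystander. Origin at its underside.
- brass_weight: Brass weight with a knob, 38 mm in diameter, 70 mm tall; a bystander. Origin at its underside.
There are look-alikes about, which are no part of the job. What is shaped like the part that bears mould_mouth but blue is not meant.

How it is judged:
By the outcome, as a careful person would: the job done as asked, in the order asked, and still so for the second after the job is handed in, while the arm keeps its last pose, push and grip.
It also fails if it takes over 58 s, if anything falls off the work surface, if the arm or the gripper's body presses on something with over 40 N, if the wrist force passes 120 N, or if a joint passes its speed limit or range.

## Working session

There is one attempt and no reset: what is moved stays moved. The work goes in short steps, Python scripts to look and compute and a tool call to move; the robot and the scene stay as the last step left them, time stands still between calls to the robot, and variables do not carry over. Pictures are saved under pics/ and viewed, at most 10 in all, crops included, and the job is handed in when it is done.

Besides the shell and the picture viewer there is one more tool, called after "Emit:" in YAML: its name, and indented under it one key for each argument. apply_moves: Moves the arm, as the interface text tells. Its arguments: {"type":"object","properties":{"commands":{"type":"array"}},"required":["commands"]}

```bash
ls; mkdir -p pics
cat > h.py <<'E'
import numpy as np, cv2
from plant import ctrl
def ray(p,uv):
    T=np.array(p["T"]);d=np.array([(uv[0]-p["cx"])/p["fx"],-(uv[1]-p["cy"])/p["fy"],-1.]);return T[:3,3],T[:3,:3]@d
def atz(p,uv,z):
    o,d=ray(p,uv);return o+d*(z-o[2])/d[2]
def proj(p,X):
    T=np.array(p["T"]);q=T[:3,:3].T@(np.array(X)-T[:3,3]);return [p["cx"]+p["fx"]*q[0]/-q[2],p["cy"]-p["fy"]*q[1]/-q[2]]
def save(p,n): cv2.imwrite("pics/"+n,p["img"][:,:,::-1])
E
python3 - <<'E'
from h import *
Z=dict(puck_center=.022,mould_mouth=.02,nest=.026,pivot=.064,press_level=.073,grip_top=.15)
print(ctrl.nose_length, ctrl.get_obs())
for n in("top","scene"):
    p=ctrl.snapshot(n);save(p,n+"1.png");print(n,[k for k in p],np.round(p["T"],3).tolist(),p["fx"],p["cx"])
    for t,z in Z.items():
        for r in ctrl.spot_point(p,t)[:3]: print(t,np.round(r["at"],1),round(r["score"],2),np.round(atz(p,r["at"],z),4))
E
```

```text
pics
0.017 {'clock': 0.0, 'joint_pos': array([-6.04993644e+01,  2.05930682e+01,  6.33650958e-01, -2.23634136e-02,
       -7.01355371e+01, -1.65077949e+01]), 'qvel': array([ 0.00076457, -0.11916821, -0.11299618,  0.06168211,  0.0672719 ,
        0.05695122]), 'tau': array([-2.16271983e-04, -5.82713413e+01,  2.93057799e+01,  6.99729100e+00,
        6.75010946e-03, -1.94868935e-04]), 'tool_pos': array([ 0.15165333, -0.65726469,  0.24259624]), 'orientation': array([ 1.79902985e+02, -6.82753264e-03, -1.67014770e+02]), 'force': array([-0.63484065,  0.50525979, -0.25678358]), 'moment': array([0.00901587, 0.00704226, 0.01968408]), 'gripper_force': 0.0, 'opening': 0.08768548316113675}
top ['img', 'fx', 'fy', 'cx', 'cy', 'T', 'shot'] [[0.016, 0.998, -0.053, 0.59], [-0.999, 0.015, -0.032, -0.149], [-0.031, 0.053, 0.998, 1.075], [0.0, 0.0, 0.0, 1.0]] 490.36646235357415 323.42815561422447
puck_center [241.2 308.8] 0.43 [0.4896 0.0587 0.022 ]
mould_mouth [201.9 145.5] 0.76 [0.8437 0.1547 0.02  ]
nest [437.  313.6] 0.89 [ 0.4878 -0.3578  0.026 ]
nest [410.3 256.7] 0.49 [ 0.6069 -0.301   0.026 ]
press_level [348.3 331.5] 0.61 [ 0.453  -0.1704  0.073 ]
grip_top [359.4 331.5] 0.96 [ 0.4639 -0.1895  0.15  ]
scene ['img', 'fx', 'fy', 'cx', 'cy', 'T', 'shot'] [[0.559, 0.388, -0.733, -0.041], [-0.829, 0.286, -0.48, -0.562], [0.023, 0.876, 0.481, 0.555], [0.0, 0.0, 0.0, 1.0]] 448.2872634486481 319.1451257195123
puck_center [206.7 282.1] 0.58 [0.4816 0.0584 0.022 ]
mould_mouth [206.1 285.1] 0.74 [0.475  0.0536 0.02  ]
nest [388.8 362.3] 0.78 [ 0.4873 -0.3596  0.026 ]
nest [205.8 281.3] 0.21 [0.4786 0.0575 0.026 ]
pivot [361.7 338.1] 0.76 [ 0.4736 -0.3132  0.064 ]
grip_top [205.8 280.9] 0.61 [ 0.3576 -0.087   0.15  ]
grip_top [294.7 278.1] 0.55 [ 0.4472 -0.1968  0.15  ]
```

View pics/top1.png

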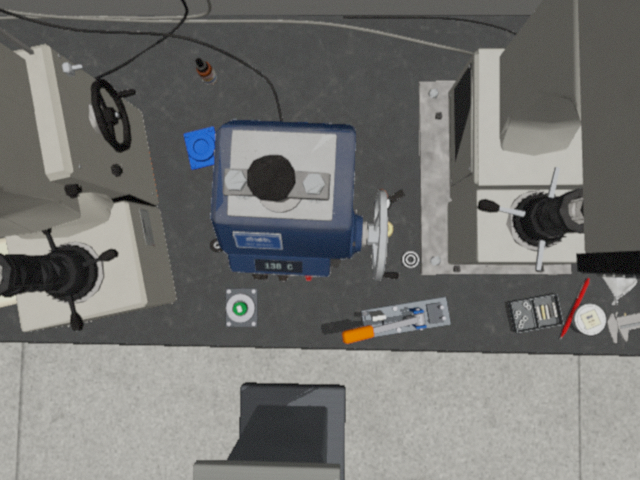

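View pics/scene1.png

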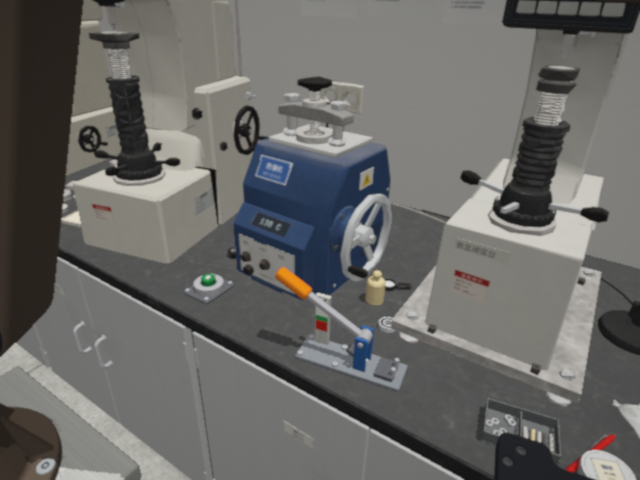

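Top view: the green puck sits in the grey mould at (240,309). Blue at (201,147) is a look-alike mould. The fixture's nest is at (437,313), with the grip at (359,331).

Things that could be mistaken for the puck or mould:
- Blue mould at (201,147): rejected on colour.
- Bearing at (410,258): shows up as a false nest hit.
- White disc at (590,320).

I choose the grey mould with the green puck at (240,309), and check it in one crop, along with the machine clearances.

Run:
```python
from h import *
p=ctrl.snapshot("top");im=p["img"][:,:,::-1]
a=cv2.resize(im[270:350,200:280],(400,400),interpolation=3);b=cv2.resize(im[270:350,380:460],(400,400),interpolation=3)
cv2.imwrite("pics/crop.png",np.hstack([a,b]))
for n,uv,z in [("blue front",(280,277),.1),("blue front",(280,277),.03),("wbox corner",(477,263),.2),("wbox bottom",(448,263),.03),("crank",(392,275),.15),("base plate",(422,275),.02)]: print(n,atz(p,uv,z).round(3))
```

```text
blue front [ 0.561 -0.033  0.1  ]
blue front [ 0.559 -0.024  0.03 ]
wbox corner [ 0.595 -0.393  0.2  ]
wbox bottom [ 0.595 -0.38   0.03 ]
crank [ 0.57  -0.249  0.15 ]
base plate [ 0.568 -0.327  0.02 ]
```

View pics/crop.png

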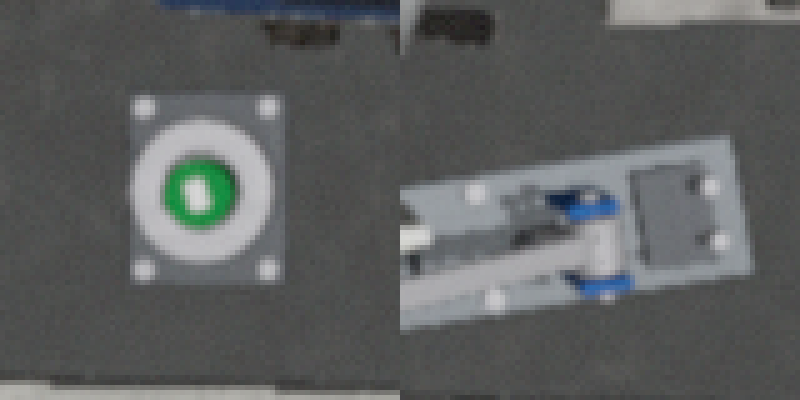

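Emit:
apply_moves:
  commands:
    - [[1.6,3.5,0],-0.02,0]
    - [[3.2,7.2,0],-0.05,0]
    - [[4.9,10.9,0],-0.08,0]
    - [[6.6,14.5,0],-0.11,0]
    - [[8.3,18.1,0],-0.14,0]
    - [[10,21.7,0],-0.17,0]
    - [[11.7,25.3,0],-0.2,0]
    - [[13.4,28.9,0],-0.22,0]
    - [[15.1,32.5,0],-0.23,0]
    - [[16.8,36.1,0],-0.23,0]
    - [[18.5,39.7,0],-0.23,0]
    - [[20.2,43.3,0],-0.23,0]
    - [[21.9,46.9,0],-0.23,0]
    - [[23.6,50.5,0],-0.23,0]
    - [[25.3,54.1,0],-0.23,0]
    - [[27,57.7,0],-0.23,0]
    - [[28.7,61.3,0],-0.23,0]
    - [[30.4,64.9,0],-0.23,0]

```text
clock: 2.25
tool_pos: [0.4562, -0.0066, 0.2441]
orientation: [180.0, 0.1, 179.9]
force: [0.3, -0.0, 0.6]
opening: 0.0877
gripper_force: 0.0
```

The crop confirms a green puck in a light grey mould at about (240,308.6). The fixture pins are at about (441.8,307.4) and (443.8,318), and the long edge tilts about 8.5°. Next is a closer look with the wrist camera.

Run:
```python
from h import *
p=ctrl.snapshot("wrist");save(p,"w1.png");print(np.array(p["T"]).round(3).tolist(),ctrl.get_obs()["joint_pos"].round(1))
for t,z in dict(puck_center=.022,mould_mouth=.02).items():
    for r in ctrl.spot_point(p,t)[:2]: print(t,np.round(r["at"],1),round(r["score"],2),np.round(atz(p,r["at"],z),4))
h=cv2.cvtColor(p["img"],cv2.COLOR_RGB2HSV);m=cv2.inRange(h,(45,120,30),(85,255,255))
n,l,s,c=cv2.connectedComponentsWithStats(m)
for i in range(1,n):
    if s[i,4]>150: print(s[i],c[i],atz(p,c[i],.03).round(4))
t=ctrl.snapshot("top")
a,b=atz(t,(441.8,307.4),.029),atz(t,(443.8,318),.029);print("pins",a,b,np.linalg.norm(a-b));m=(a+b)/2
ax=(b-a)/np.linalg.norm(b-a);y=np.array([-ax[1],ax[0],0]); print("nest",m-.0152*y,y,"press",m-.2012*y)
```

```text
[[0.002, -0.961, -0.276, 0.381], [1.0, 0.001, 0.001, -0.006], [-0.0, -0.276, 0.961, 0.386], [0.0, 0.0, 0.0, 1.0]] [  24.4   -0.4  -25.3    0.   -64.9 -114.5]
mould_mouth [390.2 242.3] 0.81 [0.4913 0.0636 0.02  ]
[370 222  37  38 897] [387.34225195 240.0657748 ] [0.4862 0.0591 0.03  ]
pins [ 0.50126769 -0.36722849  0.029     ] [ 0.47919839 -0.37147911  0.029     ] 0.02247491702404377
nest [ 0.48735831 -0.35442812  0.029     ] [ 0.18912726 -0.98195259  0.        ] press [ 0.45218064 -0.17178494  0.029     ]
```

View pics/w1.png

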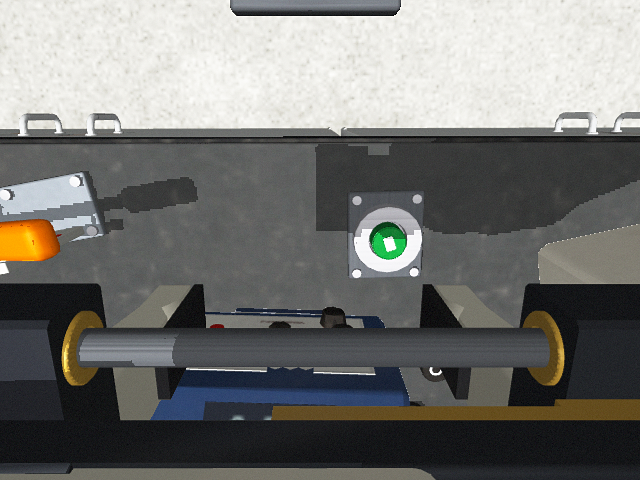

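The wrist view shows the puck at (387,240) inside the grey mould, clear of the blue machine's knobs. Moving over it and descending.

Emit:
apply_moves:
  commands:
    - [[1.5,3.4,-3],0,0]
    - [[3,6.8,-6],0,0]
    - [[3,6.8,-9],0,0]
    - [[3,6.8,-12],0,0]
    - [[3,6.8,-14],0,0]
    - [[3,6.8,-14],0,0]
    - [[3,6.8,-14],0,0]

```text
clock: 3.03
tool_pos: [0.4852, 0.058, 0.1034]
orientation: [-179.9, -0.1, 179.8]
force: [1.1, -0.2, 0.8]
opening: 0.0877
gripper_force: 0.0
```

Run:
```python
from h import *
p=ctrl.snapshot("wrist");save(p,"w2.png")
h=cv2.cvtColor(p["img"],cv2.COLOR_RGB2HSV);m=cv2.inRange(h,(45,120,30),(85,255,255))
n,l,s,c=cv2.connectedComponentsWithStats(m)
for i in range(1,n):
    if s[i,4]>150: print(s[i],c[i],atz(p,c[i],.03).round(4),proj(p,[.4865,.059,.032]))
o=ctrl.get_obs();print(o["tool_pos"],o["orientation"],o["force"],proj(p,o["tool_pos"]))
for r in ctrl.spot_point(p,"puck_center")[:2]: print(r["at"],r["score"],atz(p,r["at"],.022))
```

```text
[ 289  233   56   61 2344] [316.403157   262.29564846] [0.486  0.0603 0.03  ] [np.float64(314.0528996345254), np.float64(264.4314272200745)]
[0.48618129 0.0585458  0.10457524] [-1.79990345e+02  3.52376964e-02  1.79769359e+02] [-0.22264272 -0.06553155 -0.47482457] [np.float64(313.0287751126171), np.float64(329.42113634051384)]
[317.1, 263.5] 0.66 [0.48949148 0.0607034  0.022     ]
```

Emit:
apply_moves:
  commands:
    - [[0.1,0.15,-2],0,0]
    - [[0.1,0.15,-4],0,0]
    - [[0.1,0.15,-5.5],0,0]
    - [[0.1,0.15,-6.5],0,0]
    - [[0.1,0.15,-6.5],0,0]
    - [[0.1,0.15,-6.5],0,0]

```text
clock: 3.63
tool_pos: [0.4876, 0.0609, 0.0399]
orientation: [180.0, 0.1, 179.8]
force: [0.1, -0.3, -0.1]
opening: 0.0871
gripper_force: 0.0
```

Emit:
apply_moves:
  commands:
    - [[0,0,0],0,1]
    - [[0,0,0],0,1]
    - [[0,0,0],0,1]
    - [[0,0,0],0,1]
    - [[0,0,0],0,1]
    - [[0,0,0],0,1]
    - [[0,0,0],0,1]
    - [[0,0,0],0,1]
    - [[0,0,0],0,1]
    - [[0,0,0],0,1]

```text
clock: 4.47
tool_pos: [0.4867, 0.0608, 0.0385]
orientation: [-180.0, -0.0, 179.8]
force: [-0.3, 0.7, 0.4]
opening: 0.0289
gripper_force: 30.0
```

Gripped. Lifting and carrying towards the nest.

Emit:
apply_moves:
  commands:
    - [[0,0,2],0,1]
    - [[0,0,5],0,1]
    - [[0,0,9],0,1]
    - [[-0.5,0,13],0,1]
    - [[-2,0,17],0,1]
    - [[-4,-1,20],0,1]
    - [[-4,-4,20],0,1]
    - [[-4,-7,20],0,1]
    - [[-4,-10,20],0,1]
    - [[-4,-13,20],0,1]
    - [[-4,-16,20],0.1,1]
    - [[-4,-19,20],0.2,1]
    - [[-4,-22,20],0.3,1]
    - [[-4,-25,20],0.42,1]
    - [[-4,-28,20],0.54,1]
    - [[-4,-31,20],0.66,1]
    - [[-3,-34,20],0.78,1]
    - [[-2,-37,20],0.9,1]
    - [[-1,-40,20],1.02,1]
    - [[0,-42.2,20],1.14,1]

```text
clock: 6.13
tool_pos: [0.4867, -0.3635, 0.2381]
orientation: [180.0, -0.0, -114.6]
force: [0.3, 0.2, 0.6]
opening: 0.0292
gripper_force: 30.0
```

Emit:
apply_moves:
  commands:
    - [[0,0,0],0.12,1]
    - [[0,0,0],0.24,1]
    - [[0,0,0],0.36,1]
    - [[0,0,-1],0.48,1]
    - [[0,0,-3],0.6,1]
    - [[0,0,-5],0.6,1]
    - [[0,0,-7],0.6,1]
    - [[0,0,-9],0.6,1]
    - [[0,0,-9],0.6,1]
    - [[0,0,-9],0.6,1]

```text
clock: 6.97
tool_pos: [0.4861, -0.361, 0.1477]
orientation: [179.9, 0.1, -80.5]
force: [0.8, 0.9, 0.4]
opening: 0.0291
gripper_force: 30.0
```

Run:
```python
from h import *
p=ctrl.snapshot("wrist");save(p,"w3.png")
o=ctrl.get_obs();print(o["tool_pos"],o["orientation"],o["force"],o["opening"],o["joint_pos"].round(1))
for t,z in dict(nest=.026,pivot=.064,puck_center=.13).items():
  for r in ctrl.spot_point(p,t)[:2]: print(t,r["at"],r["score"],atz(p,r["at"],z))
for X in ([.4875,-.357,.026],[.501,-.367,.029],[.479,-.3715,.029]):print(proj(p,X))
```

```text
[ 0.48690112 -0.36144928  0.14903142] [ 1.79968123e+02 -1.24284712e-02 -8.04744368e+01] [ 0.57258763 -0.73417217 -0.62411738] 0.029086904175604295 [-18.1  18.5 -15.5   0.  -56.   27.6]
nest [310.2, 243.4] 0.56 [ 0.48591213 -0.35527929  0.026     ]
puck_center [315.2, 311.6] 0.7 [ 0.48383674 -0.35753561  0.13      ]
puck_center [317.3, 303.0] 0.27 [ 0.48363584 -0.36148179  0.13      ]
[np.float64(308.2204132686489), np.float64(240.50253695681624)]
[np.float64(289.73317541314816), np.float64(223.4989825713749)]
[np.float64(325.18065265858456), np.float64(222.2878332062448)]
```

View pics/w3.png

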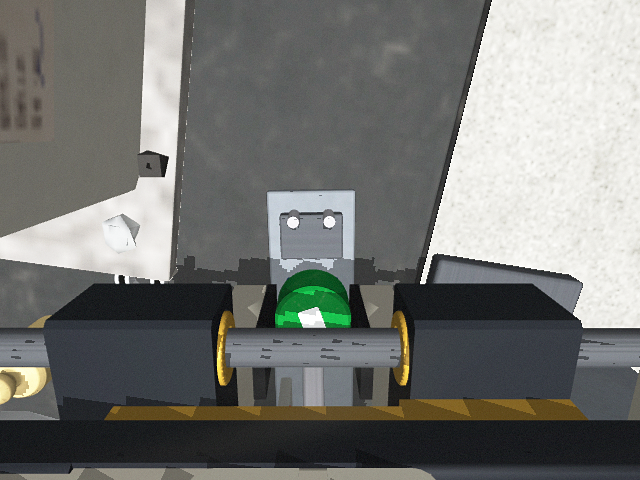

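The wrist view shows the pins at (293,222) and (329,222), with the puck in hand centred at column 313. The fixture is aligned with the gripper and the nest is about 1 mm off sideways. I'll shift to 5 mm on the -y side of the nest and descend.

Emit:
apply_moves:
  commands:
    - [[-0.08,1.05,0],0,1]
    - [[-0.08,1.05,-2],0,1]
    - [[-0.08,1.05,-4],0,1]
    - [[-0.08,1.05,-6],0,1]
    - [[-0.08,1.05,-8],0,1]
    - [[-0.08,1.05,-9.2],0,1]
    - [[-0.08,1.05,-10],0,1]
    - [[-0.08,1.05,-10.4],0,1]
    - [[-0.08,1.05,-10.5],0,1]
    - [[-0.08,1.05,-10.5],0,1]

```text
clock: 8.0
tool_pos: [0.4864, -0.3508, 0.0442]
orientation: [-180.0, -0.0, -80.5]
force: [0.3, -0.5, -0.5]
opening: 0.0286
gripper_force: 30.0
```

Emit:
apply_moves:
  commands:
    - [[0,0,-0.08],0,1]
    - [[0,0,-0.08],0,1]

```text
clock: 8.17
tool_pos: [0.4864, -0.3509, 0.0436]
orientation: [-179.9, -0.0, -80.5]
force: [0.5, -0.3, 0.1]
opening: 0.0289
gripper_force: 30.0
```

Run:
```python
from h import *
p=ctrl.snapshot("wrist");s=ctrl.snapshot("scene")
cv2.imwrite("pics/w4.png",np.hstack([p["img"][150:400,160:460],cv2.resize(s["img"][290:410,270:430],None,fx=2.08,fy=2.0833)])[:,:,::-1])
o=ctrl.get_obs();print(o["tool_pos"],o["force"],o["opening"])
```

```text
[ 0.48628494 -0.35081697  0.04342325] [ 0.35626732  0.44410061 -0.57985503] 0.028954759050932716
```

View pics/w4.png

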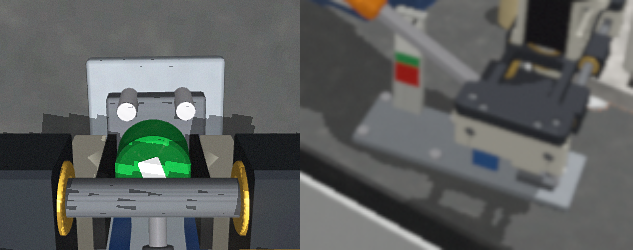

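The puck (153,160) sits in the nest, centred in front of the pins (127,110) and (184,110). There's no contact yet, so I'll lower a little more until it touches.

Emit:
apply_moves:
  commands:
    - [[0,0,-0.05],0,1]
    - [[0,0,-0.05],0,1]

```text
clock: 8.43
tool_pos: [0.4861, -0.3508, 0.0425]
orientation: [-180.0, -0.0, -80.5]
force: [-0.3, 1.9, 0.3]
opening: 0.0288
gripper_force: 30.0
```

Emit:
apply_moves:
  commands:
    - [[0,0,-0.05],0,1]
    - [[0,0,-0.05],0,1]

```text
clock: 8.6
tool_pos: [0.4861, -0.3508, 0.0425]
orientation: [-180.0, -0.0, -80.5]
force: [-2.2, 1.8, 5.7]
opening: 0.029
gripper_force: 30.0
```

Contact at 5.7 N. Releasing.

Emit:
apply_moves:
  commands:
    - [[0,0,0.04],0,1]
    - [[0,0,0.04],0,0.6]
    - [[0,0,0.04],0,0.4]
    - [[0,0,0.04],0,0.3]
    - [[0,0,0.04],0,0.3]
    - [[0,0,0.04],0,0.3]
    - [[0,0,0.04],0,0.3]
    - [[0,0,0.04],0,0.3]

```text
clock: 9.27
tool_pos: [0.4859, -0.3507, 0.0421]
orientation: [180.0, 0.0, -80.5]
force: [-0.9, 0.4, -0.1]
opening: 0.0606
gripper_force: 0.0
```

Emit:
apply_moves:
  commands:
    - [[0,0,1],0,0.3]
    - [[0,0,3],0,0.3]
    - [[0,0,6],0,0.3]
    - [[0,0,9],0,0.3]
    - [[0,0,12],0,0.3]
    - [[0,0,15],0,0.3]
    - [[0,0,18],0,0.3]
    - [[0,0,18],0,0.3]
    - [[0,0,18],0,0.3]

```text
clock: 10.02
tool_pos: [0.4869, -0.3511, 0.2253]
orientation: [-179.7, -0.1, -80.5]
force: [-1.1, 0.1, -0.9]
opening: 0.0613
gripper_force: 0.0
```

Run:
```python
from h import *
p=ctrl.snapshot("wrist");t=ctrl.snapshot("top")
cv2.imwrite("pics/w5.png",np.hstack([p["img"][100:400,160:460],cv2.resize(t["img"][280:350,330:460],None,fx=300/70,fy=300/70)])[:,:,::-1][:,:800])
o=ctrl.get_obs();print(o["tool_pos"],o["orientation"],o["force"],o["opening"])
for q in (t,p):
  for n,z in dict(press_level=.073,grip_top=.142,nest=.026,puck_center=.026).items():
    for r in ctrl.spot_point(q,n)[:1]: print(n,r["at"],r["score"],atz(q,r["at"],z))
h=cv2.cvtColor(t["img"],cv2.COLOR_RGB2HSV);m=cv2.inRange(h,(8,150,100),(22,255,255));m[:300]=0;m[:,:330]=0;m[:,420:]=0
x=cv2.findNonZero(m);(cx,cy),sz,an=cv2.minAreaRect(x);print(cx,cy,sz,an,atz(t,(cx,cy),.138))
```

```text
[ 0.4855224  -0.35042094  0.22216952] [-1.79995219e+02  2.31466708e-02 -8.04999365e+01] [ 0.44117263  0.5419507  -0.46856869] 0.06162249120229484
press_level [319.2, 269.8] 0.6 [ 0.4765383  -0.31776619  0.073     ]
nest [314.1, 206.3] 0.89 [ 0.4866849 -0.354646   0.026    ]
puck_center [313.1, 216.2] 0.68 [ 0.48610755 -0.34631638  0.026     ]Traceback (most recent call last):
  File "<stdin>", line 9, in <module>
cv2.error: OpenCV(4.12.0) /io/opencv/modules/imgproc/src/convhull.cpp:143: error: (-215:Assertion failed) total >= 0 && (depth == CV_32F || depth == CV_32S) in function 'convexHull'
```

View pics/w5.png

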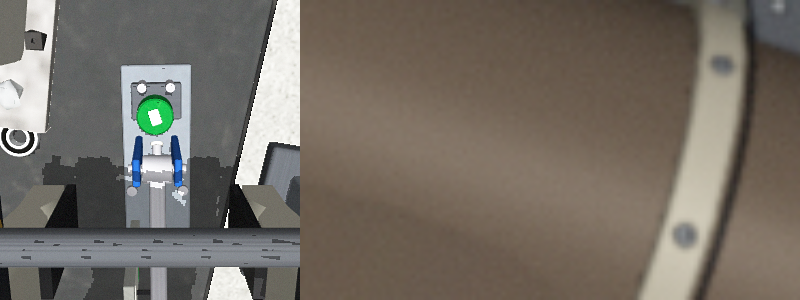

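The puck stands upright in the nest at (155,116) in the wrist view, with the pins just ahead of it and the clamp tip behind. Closing the gripper and moving over press_level at about (0.456, -0.171).

Emit:
apply_moves:
  commands:
    - [[-0.5,3,0],0,1]
    - [[-1,6,0],0,1]
    - [[-1.5,9,0],0,1]
    - [[-2,12,0],0,1]
    - [[-2.5,15,0],0,1]
    - [[-3,18,0],0,1]
    - [[-3,18,0],0,1]
    - [[-3,18,0],0,1]
    - [[-3,18,0],0,1]
    - [[-3,18,0],0,1]
    - [[-3,18,0],0,1]

```text
clock: 11.43
tool_pos: [0.456, -0.1715, 0.2219]
orientation: [180.0, -0.0, -80.6]
force: [0.2, -0.2, -0.6]
opening: 0.0006
gripper_force: 0.0
```

Run:
```python
from h import *
p=ctrl.snapshot("wrist");s=ctrl.snapshot("scene")
cv2.imwrite("pics/w6.png",np.hstack([p["img"][180:480,120:520],cv2.resize(s["img"][230:410,230:430],(333,300))])[:,:,::-1])
o=ctrl.get_obs();print(o["tool_pos"],o["opening"])
tip=o["tool_pos"]-[0,0,.017];print("tip px",np.subtract(proj(p,tip),[120,180]))
h=cv2.cvtColor(p["img"],cv2.COLOR_RGB2HSV);m=cv2.inRange(h,(8,170,120),(20,255,255))
n,l,st,c=cv2.connectedComponentsWithStats(m)
for i in range(1,n):
    if st[i,4]>200: print(st[i],c[i],atz(p,c[i],.142).round(4))
```

```text
[ 0.4559066  -0.17142487  0.22187035] 0.0002582764346343989
tip px [191.55059042 123.95531357]
[ 297  166   46  118 2462] [319.58204712 228.54670999] [ 0.4543 -0.1873  0.142 ]
[350 400  46  15 250] [377.968 404.448] [ 0.4001 -0.0834  0.142 ]
[423 400  38  13 202] [444.32673267 404.1980198 ] [ 0.3601 -0.0903  0.142 ]
```

View pics/w6.png

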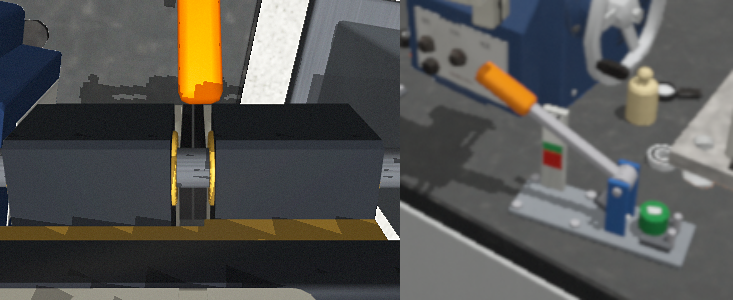

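The grip (crop 200,50) is centred about 8 px robotward of the fingertips (192,124), and the puck still stands in the nest. I'll correct about 2 mm sideways and 8 mm further onto the grip, then press down.

Emit:
apply_moves:
  commands:
    - [[-0.2,-0.8,0],0,1]
    - [[-0.2,-0.8,-2],0,1]
    - [[-0.2,-0.8,-4],0,1]
    - [[-0.2,-0.8,-5],0,1]
    - [[-0.2,-0.8,-5.7],0,1]
    - [[-0.2,-0.8,-6.3],0,1]
    - [[-0.2,-0.8,-6.9],0,1]
    - [[-0.2,-0.8,-7.5],0,1]
    - [[-0.2,-0.8,-8],0,1]
    - [[-0.2,-0.8,-8],0,1]

```text
clock: 12.37
tool_pos: [0.4543, -0.1786, 0.1417]
orientation: [-180.0, -0.0, -80.5]
force: [0.5, -0.4, 2.7]
opening: 0.0005
gripper_force: 1.3
```

Emit:
apply_moves:
  commands:
    - [[0,0,-0.5],0,1]
    - [[0,0,-1],0,1]
    - [[0,0,-1.5],0,1]
    - [[0,0,-2],0,1]
    - [[0,0,-2.5],0,1]
    - [[0,0,-3],0,1]
    - [[0,0,-3.4],0,1]
    - [[0,0,-3.8],0,1]
    - [[0,0,-4.2],0,1]
    - [[0,0,-4.5],0,1]
    - [[0,0,-4.8],0,1]
    - [[0,0,-5],0,1]
    - [[0,0,-5.2],0,1]
    - [[0,0,-5.2],0,1]
    - [[0,0,-5.2],0,1]

```text
clock: 13.62
tool_pos: [0.4538, -0.1782, 0.0899]
orientation: [180.0, 0.0, -80.5]
force: [-2.2, 7.3, 8.7]
opening: 0.0005
gripper_force: 4.3
```

Run:
```python
from h import *
p=ctrl.snapshot("wrist");s=ctrl.snapshot("scene")
cv2.imwrite("pics/w7.png",np.hstack([p["img"][0:300,120:470],cv2.resize(s["img"][290:410,270:430],(440,330))[:300]])[:,:,::-1])
o=ctrl.get_obs();print(o["tool_pos"],o["force"])
```

```text
[ 0.45373796 -0.1782285   0.08999945] [-2.65457866  7.63668567  9.25595071]
```

View pics/w7.png

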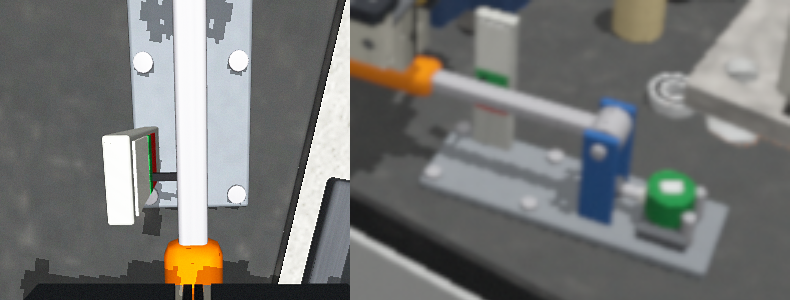

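The pointer (165,176 in the left crop) is at the green band, the handle is level (tip at 73 mm, 9 N) and the clamp tip presses the puck against the pins. I'll hold briefly, then hand in.

Emit:
apply_moves:
  commands:
    - [[0,0,0],0,1]
    - [[0,0,0],0,1]
    - [[0,0,0],0,1]
    - [[0,0,0],0,1]
    - [[0,0,0],0,1]
    - [[0,0,0],0,1]
    - [[0,0,0],0,1]
    - [[0,0,0],0,1]

```text
clock: 14.38
tool_pos: [0.4537, -0.1782, 0.0901]
orientation: [180.0, 0.0, -80.5]
force: [-1.9, 6.7, 8.5]
opening: 0.0007
gripper_force: 4.3
```

```bash
python3 -c "
from plant import ctrl
o=ctrl.get_obs();print(o['tool_pos'],o['force']);print(ctrl.close_job())"
```

```text
[ 0.45374912 -0.17820778  0.09005597] [-1.94316068  6.70956453  8.48816261]
the job is handed in; nothing more can be done
None
```

The green puck stands clamped against the pins in the nest, and I handed the job in at about 14.4 s with the arm still holding the lever down; its pointer looked to be in the green band and the fingertips were at level height (73 mm, about 9 N), but no verdict came back.

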